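# Lock the T-stud in the valve bench fixture rail

## Robot

A 6-joint arm with a two-finger parallel gripper is mounted at the origin on the work surface. World frame = base frame: x ahead of the robot, y to its left, z up, the work surface at z = 0. Lengths are in mm, angles in rad, forces in N, time in s.
With the tool pointing down it reaches from about 350 to 975 mm from the base axis. Payload 7.1 kg.
Tool frame: the origin (TCP) lies at the very end of the fingers, on their centre line; the grasp point (between the pads) lies tcp_to_grasp behind it (tcp_to_grasp is the distance from the TCP to the grasp point, in mm); z points along the fingers, x is the direction in which the jaws open and shut, and the axes are right-handed (so a half turn about z gives the same grasp; the last joint's range is limited). The gripper opens to 88 mm and grips with 3 to 60 N. Pads are 20 mm wide; open, the fingers measure 115 mm over their backs; the gripper's body (75 mm by 178 mm) begins 61 mm behind the grasp point.
Start: joints at [1.111, 0.423, 1.63, -0, 1.089, -0.019], TCP at [266.632, 565.254, 222.675] pointing down, gripper open.
Joint ranges: [-3, 3], [-0.9, 2.11], [0.09, 2.58], [-1.31, 4.45], [0.11, 2.69], [-2.54, 2.54]. Speed limits (rad/s): [2.39, 2.39, 3.01, 3.14, 3.14, 3.14].

## Interface

Orientations are given as a rotation vector (axis times angle).
In Python, from workcell import get_obs, get_image, close_job, recognise, mark_of, tcp_to_grasp gives the robot as it stands. The module is installed in compiled form; this text tells all that it offers.
- The arm moves only by the tool move_arm, never from a script. Its argument "motion" is a list of rows, each a list of 7 numbers: the shift along the world's x, y, z in mm, then the turn, a rotation vector about the world's x, y, z in rad, then the finger opening in mm, from 0 to 87.8. A call has 1 to 5 rows; each row is the pose to reach, as a shift and turn from the pose commanded when the call began; what a row does not reach only later rows make up. A row lasts 1/12 s, in which the tool goes at most 41.7 mm and 7.16 degrees, less where a joint would pass 70% of its speed; a pose out of reach is approached as far as the arm can. A call with a gripper value outside its range is refused whole. The fingers move at their own pace and stop on an object; the grip force is fixed at half the most. Time passes only in rows, so rows that repeat a pose let the fingers close. It gives the time, the measured TCP pose, the force and the opening at its end, in the units of the state.
- get_obs(): the state, without advancing time (a new reading comes with each control period).
- get_image(name): name is "scene" or "top"; returns a dict with "color" (420x560x3 uint8, red, green, blue), "mtx" (3x3 intrinsics, pixels), "camera_from_world" (4x4, takes a point from world to camera coordinates). Camera axes: x right, y up, looking along -z (the intrinsics and any distortion apply to the point x, -y, -z); pixel columns grow to the right and rows downward; lengths in mm; the calibration is good to about 2 mm. A picture is of the moment at which its call begins. There is no depth.
- close_job(): hands the job in, once; it reports no verdict.
Trained networks look in a picture, given as the dict that the camera call returned (one of the last four; its "shot" number tells which), for a name from the list of things; names that differ only in an ending like _2 or _b are one class to them, and where a whole thing is asked for, a point or a joint stands for the part that bears it (a point fixed in the world has none). Each returns a list of dicts, best first, with "p" (0 to 1); they miss things now and then, are a little off and sometimes report something else, mostly with a low value. They report only what shows in the picture. A call takes as long as a camera call. They do not tell look-alikes from the thing itself.
- recognise(picture, label): "bbox" ([centre column, centre row, width, height] in pixels, round what is visible of it).
- mark_of(picture, label): "location" ([row, column] in pixels: a listed point, or the origin of a listed thing).
The state is a dict: "t": time; "qpos": joint angles; "qvel": joint speeds; "joint_torque": joint torques, N m; "ee_pos": TCP position; "orientation": TCP orientation; "ft_force": force on the tool from outside, world axes, zero at the start; "moment": the same for the moment, N m; "width": finger opening in mm.
Only numpy, scipy, OpenCV 4.12 (cv2) and the standard library are available. Lean on these libraries where they do the work, as an engineer would, in place of code of your own. Each camera call takes 0.05 s, during which the arm holds its last target. There are 200 camera calls.

## Task

Fit the red-handled clamp stud to the slotted fixture rail so the rail is ready to hold the next dewar valve: take the stud from its blue rack, lower its T-head through the wide entry window until the collar sits flat on the rail, slide it along the slot until you just feel the sprung stop, turn it a quarter turn right there so it locks crosswise, and let go. Do it by feel, never forcing the stud with more than about 3 kg (30 N) against the rail, never driving the stop in deeper than about 5 mm, and do not disturb the gauge housing, the yellow cap or the coupling half.

Things in the scene. Friction and masses are not known exactly. Their poses are not given: they have to be found in the camera images.
- handle (a point): Centre of the red bar handle (46 long x 14 wide x 30 mm high) of the loose upright T-stud. x runs along the handle and along the T-head below it, z up. The stud is the same after a half turn. Below: a 12 mm round neck, then a round collar of 34 mm diameter, 6 mm thick, whose flat underside lies 33 mm below this point.
- stud: The loose T-stud, 64 mm tall, about 0.16 kg; axes as handle, origin at the centre of the underside of its T-head, 49 mm below the handle centre. The head is a bar 38 long (x) x 14 wide x 8 mm high, its foot stepped in by 2 mm all round; a 10 mm shank, 8 mm long, joins it to the collar.
- rack: Blue stud rack, fixed, 90 x 60 x 24 mm, origin under its centre on the bench. The stud starts hanging by its collar in the open socket, 18 mm deep, in the middle of its top, loose by about 2.5 mm; lift it straight up 20 mm or more to clear it.
- entry (a point): Centre of the entry window (43 mm along x, 18 mm across, 18 mm deep) at the top face of the fixture rail. x runs along the slot from the window to the locking end, z up. From the window a slot 14 mm wide runs on along +x between lips 6 mm thick. Seated, with the collar lying on the rail, the stud's handle centre is 33 mm above this level and the head is free under the lips.
- rail: Aluminium fixture rail, fixed, 200 x 62 x 24 mm high; x along the slot, origin on the bench under its middle, 71 mm along +x from the window. Under the lips runs a channel 18 mm wide and 12 mm high where the head stays lengthwise and can turn only about 5 degrees.
- slot_end (a point): Middle of the span, on the rail's top, where the stud's axis may be when its head first meets the hidden sprung stop: 101 mm along +x from the window, the true place up to 25 mm either way, found only by feel. The stop has 4 N preload, then yields 0.7 N per mm for 9 mm, then is solid. The head can turn (either way) only from 2 mm short of first touch to 5 mm past it.
- buffer (a joint): How far the sprung stop in the rail's channel is pushed in along +x, in m: 0 while untouched, 0.009 when bottomed. The stop is delicate: keep it under 0.006 (about 8 N).
- gauge_mid (a point): Bystander: middle of the brass pressure gauge housing, 60 mm diameter, 34 mm high, with a short stub to one side; loose.
- cap_mid (a point): Bystander: middle of the yellow nylon blanking cap, 38 mm diameter, 28 mm high; loose.
- coupling_mid (a point): Bystander: middle of the stainless bayonet coupling half, 56 mm diameter at its foot, 34 mm high, two side pins; loose.
Not all that is in view belongs to the job. What is shaped like the rail but turquoise is not meant.

How it is judged (in metres and radians):
On the way, in this order (a step that is already met when the one before it is completed fails the run):
1. the T-head is down in the entry window, lengthwise, the collar on the rail (z of handle in the frame of entry between 0.028 and 0.0355 m and x of handle in the frame of entry between -0.006 and 0.01 m and angle between the x axis of handle and the x axis of entry, either way round below 0.3 rad), for 0.1 s.
2. the stud has been slid along the slot to the locking end, its head still lengthwise (x of handle in the frame of entry above 0.07 m and z of handle in the frame of entry below 0.037 m and angle between the x axis of handle and the x axis of entry, either way round below 0.4 rad), for 0.1 s.
At the end, for the whole second after the job is handed in: The stud stands upright (within 6 degrees) at rest and released in the locking end of the slot (63 to 140 mm from the entry window), its collar on the rail (within about 2.5 mm), its handle and T-head crosswise to the slot within 15 degrees (angle between the x axis of handle and the y axis of entry, either way round below 0.26 rad and x of handle in the frame of entry between 0.063 and 0.14 m and z of handle in the frame of entry between 0.028 and 0.0355 m and angle between handle's own z axis and vertical below 0.1 rad and linear speed of stud below 0.02 m/s); the robot touches nothing.
It fails at once if the stud is forced against the rail or its stop with more than 35 N (contact force between stud and rail above 35 N).
It fails at once if the sprung stop is driven in by more than 6.5 mm (value of joint buffer above 0.0065 m).
It fails at once if the gauge housing is moved by more than 15 mm (distance of gauge_mid from where it was at the start of the episode above 0.015 m).
It fails at once if the cap is moved by more than 15 mm (distance of cap_mid from where it was at the start of the episode above 0.015 m).
It fails at once if the coupling half is moved by more than 15 mm (distance of coupling_mid from where it was at the start of the episode above 0.015 m).
It also fails if it takes over 54 s, if anything falls off the work surface, if the arm or the gripper's body presses on something with over 40 N, if the wrist force passes 120 N, or if a joint passes its speed limit or range.

## Working session

There is one attempt and no reset: what is moved stays moved. The work goes in short steps, Python scripts to look and compute and a tool call to move; the robot and the scene stay as the last step left them, time stands still between calls to the robot, and variables do not carry over. Pictures are saved under pics/ and viewed, about 8 in all and at most 12, crops included, and the job is handed in when it is done.

Besides the shell and the picture viewer there is one more tool, called by a JSON object that holds its "method" and its "body". move_arm: Moves the arm, as the interface text tells. Its arguments: {"type":"object","properties":{"motion":{"type":"array"}},"required":["motion"]}

```bash
mkdir -p pics; cat > h.py <<'E'
import numpy as np, cv2
from workcell import *
def save(im,n,crop=None,s=1):
    c=im["color"][:,:,::-1]
    if crop: a,b,w,h=crop; c=c[b:b+h,a:a+w]
    cv2.imwrite("pics/"+n,cv2.resize(c,None,fx=s,fy=s,interpolation=cv2.INTER_CUBIC))
def ray(im,u,v):
    K=im["mtx"];T=im["camera_from_world"];d=np.linalg.inv(K)@[u,v,1];d=np.array([d[0],-d[1],-d[2]])
    R=T[:3,:3];return -R.T@T[:3,3],R.T@d
def at_z(im,u,v,z):
    o,d=ray(im,u,v);return o+d*(z-o[2])/d[2]
def proj(im,p):
    T=im["camera_from_world"];c=T[:3,:3]@np.asarray(p,float)+T[:3,3];q=im["mtx"]@[c[0],-c[1],-c[2]];return q[:2]/q[2]
E
python3 - <<'E'
from h import *
print(tcp_to_grasp,get_obs())
a=get_image("scene");b=get_image("top")
save(a,"s0.png");save(b,"t0.png")
print(a["mtx"],b["mtx"],b["camera_from_world"],a.keys())
for n in ["handle","rack","entry","rail","slot_end","gauge_mid","cap_mid","coupling_mid"]:
    for nm,im in(("s",a),("t",b)):
        print(n,nm,[(round(r["p"],2),np.round(r["location"]).tolist()) for r in mark_of(im,n)][:4])
E
```

```text
18.700000000000003 {'t': 0.0, 'qpos': array([ 1.11099420e+00,  4.23838281e-01,  1.63071292e+00, -7.34519725e-06,
        1.08857449e+00, -1.90155952e-02]), 'qvel': array([-1.04331312e-03,  4.63874718e-04, -1.81278581e-04,  2.00667101e-03,
       -9.95811414e-05, -5.53993976e-05]), 'joint_torque': array([-1.04837833e-03, -5.44618750e+01, -2.73665911e+01,  6.42639748e-02,
        2.28915538e-02, -9.56935173e-05]), 'ee_pos': array([266.39328809, 564.75946122, 221.89428402]), 'orientation': array([ 2.65266464e+00,  1.68164636e+00, -2.05215784e-03]), 'ft_force': array([ 0.19022619,  0.03027386, -0.73454401]), 'moment': array([-0.03029374, -0.0358604 ,  0.0383401 ]), 'width': 88.01291664516862}
[[380.87238845   0.         273.76995997]
 [  0.         380.87238845 212.2964796 ]
 [  0.           0.           1.        ]] [[438.1466101    0.         276.94006985]
 [  0.         438.1466101  206.50382808]
 [  0.           0.           1.        ]] [[-2.38450011e-02 -9.99651482e-01 -1.13283069e-02 -8.57741420e+01]
 [ 9.93886690e-01 -2.49263246e-02  1.07554295e-01 -5.75162692e+02]
 [-1.07799183e
[... 248 characters left out ...]
ck s [(0.84, [266.0, 437.0]), (0.44, [263.0, 440.0])]
rack t [(0.9, [228.0, 167.0])]
entry s [(0.95, [182.0, 249.0]), (0.88, [149.0, 193.0])]
entry t [(0.65, [261.0, 330.0]), (0.63, [286.0, 405.0])]
rail s [(0.82, [175.0, 187.0]), (0.73, [208.0, 248.0])]
rail t [(0.73, [228.0, 159.0]), (0.67, [235.0, 315.0]), (0.46, [249.0, 244.0])]
slot_end s [(0.73, [211.0, 250.0]), (0.55, [174.0, 179.0])]
slot_end t [(0.7, [222.0, 311.0]), (0.59, [246.0, 395.0])]
gauge_mid s [(0.82, [291.0, 318.0])]
gauge_mid t [(0.61, [168.0, 236.0])]
cap_mid s [(0.9, [248.0, 322.0])]
cap_mid t [(0.43, [208.0, 246.0])]
coupling_mid s [(0.93, [213.0, 341.0]), (0.24, [209.0, 253.0])]
coupling_mid t [(0.65, [248.0, 247.0])]
```

View pics/s0.png

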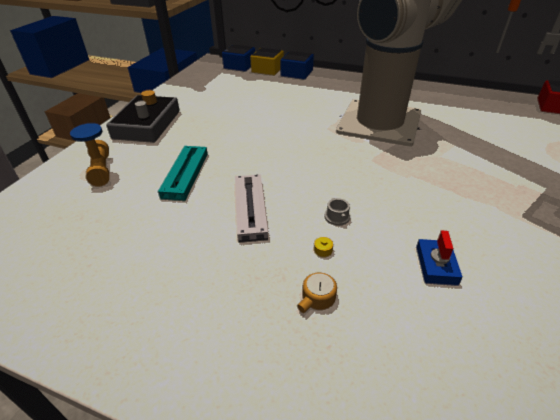

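View pics/t0.png

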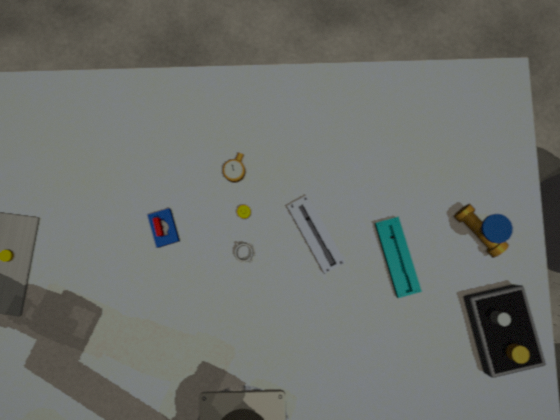

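The scene view shows the red-handled stud in the blue rack at about (447,244), the silver rail at (250,207) and the turquoise look-alike at (185,172). In the top view these are (158,227), (315,235) and (398,257). Lookalikes for the stud are the red wall item (550,98) and the red tool (514,5), both off the bench. I choose the stud in the rack and the silver rail.

```bash
python3 - <<'E'
from h import *
a=get_image("scene");b=get_image("top")
def tri(pa,pb):
    A=[];B=[]
    for im,(v,u) in((a,pa),(b,pb)):
        o,d=ray(im,u,v);d/=np.linalg.norm(d);P=np.eye(3)-np.outer(d,d);A.append(P);B.append(P@o)
    x=np.linalg.solve(sum(A),sum(B));return x.round(1)
M={}
for n in ["handle","rack","gauge_mid","cap_mid","coupling_mid"]:
    p,q=mark_of(a,n),mark_of(b,n)
    if p and q: print(n,tri(p[0]["location"],q[0]["location"]))
def near(im,n,c):
    r=mark_of(im,n); return min((x["location"] for x in r),key=lambda l:np.hypot(l[0]-c[0],l[1]-c[1]))
for n,ca,cb in(("entry",(182,249),(261,330)),("slot_end",(211,250),(222,311)),("rail",(208,248),(235,315))):
    pa,pb=near(a,n,ca),near(b,n,cb);print(n,np.round(pa,1),np.round(pb,1),tri(pa,pb),at_z(a,pa[1],pa[0],24).round(1),at_z(b,pb[1],pb[0],24).round(1))
A=cv2.resize(a["color"][165:250,215:285],None,fx=5.5,fy=5.5,interpolation=2);A=A[:,:400]
B=cv2.resize(b["color"][190:275,280:350],None,fx=5.5,fy=5.5,interpolation=2)[:,:400]
C=np.hstack([A[:,:385],B[:,:385]]);cv2.imwrite("pics/rail.png",C[:,:,::-1]);print(C.shape)
A=cv2.resize(a["color"][220:290,410:470],None,fx=6.5,fy=6.5,interpolation=2)
B=cv2.resize(b["color"][192:262,135:195],None,fx=6.5,fy=6.5,interpolation=2)
cv2.imwrite("pics/stud.png",np.hstack([A,B])[:,:,::-1])
E
```

```text
handle [522.4 199.2  57.4]
rack [5.277e+02 1.977e+02 2.000e-01]
gauge_mid [674.1   6.   12. ]
cap_mid [567.8 -10.5  14.4]
coupling_mid [466.8 -12.1  20.9]
entry [180.9 249.7] [258.8 329.6] [ 435.1 -231.    23.5] [ 435.5 -230.    24. ] [ 435.3 -231.6   24. ]
slot_end [207.7 254.3] [223.  307.8] [ 527.9 -177.6   31.2] [ 520.1 -180.7   24. ] [ 528.7 -178.6   24. ]
rail [208.7 248.7] [236.1 313.9] [ 497.6 -200.2   -3.2] [ 527.4 -190.7   24. ] [ 494.4 -193.3   24. ]
(468, 770, 3)
```

View pics/rail.png

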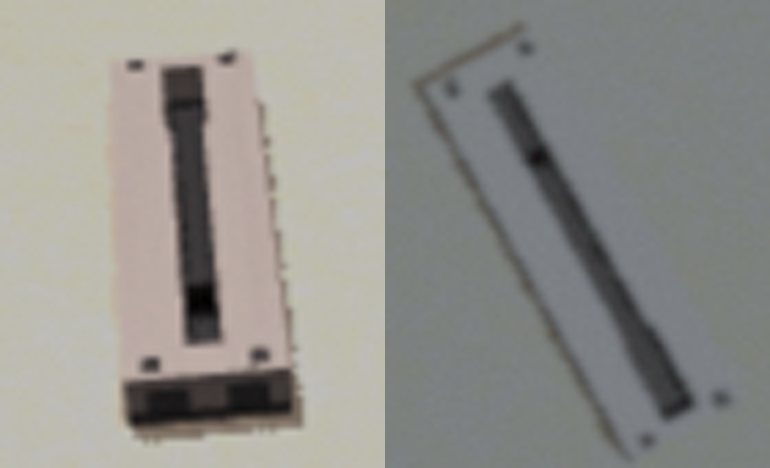

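View pics/stud.png

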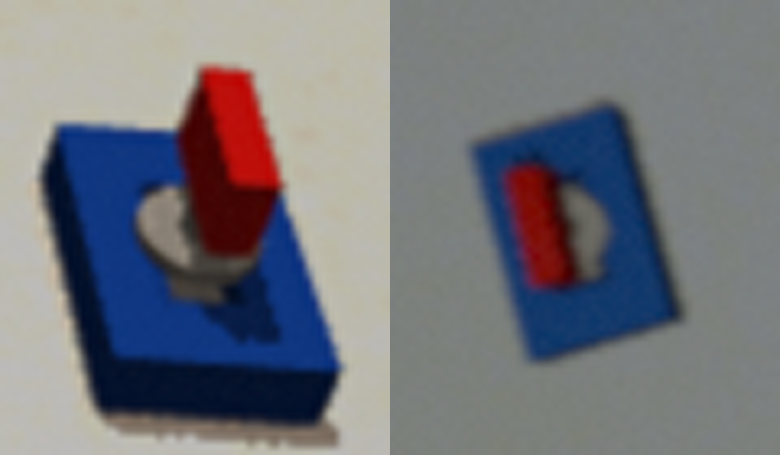

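```bash
cat >> h.py <<'E'
from scipy.optimize import minimize
def redmask(im,rect):
    c=im["color"].astype(int);m=(c[...,0]>70)&(c[...,0]>2.2*c[...,1])&(c[...,0]>2.2*c[...,2])
    k=np.zeros_like(m);x,y,w,h=rect;k[y:y+h,x:x+w]=1;return m&k
def boxmask(im,x,y,yaw,z0,z1,L,W,S=4):
    c,s=np.cos(yaw),np.sin(yaw)
    P=[proj(im,[x+c*i*L/2-s*j*W/2,y+s*i*L/2+c*j*W/2,z]) for i in(-1,1) for j in(-1,1) for z in(z0,z1)]
    h=cv2.convexHull((np.array(P,np.float32)*1)).astype(np.float64)
    m=np.zeros((420*S,560*S),np.uint8);cv2.fillPoly(m,[np.round((h+.5)*S*16).astype(np.int32)],255,shift=4)
    return cv2.resize(m,(560,420),interpolation=cv2.INTER_AREA)/255
def fit(ims,masks,x0,z0,z1,L=46,W=14,usez=False):
    def f(p):
        dz=p[3] if usez else 0
        return sum(np.abs(boxmask(i,p[0],p[1],p[2],z0+dz,z1+dz,L,W)-m).sum() for i,m in zip(ims,masks))
    s=np.array([x0]+[[x0[0]+8,x0[1],x0[2]],[x0[0],x0[1]+8,x0[2]],[x0[0],x0[1],x0[2]+.15]])
    if usez: s=np.vstack([np.c_[s,np.zeros(4)],[*x0,5]])
    r=minimize(f,s[0],method="Nelder-Mead",options=dict(initial_simplex=s,xatol=.02,fatol=.05));return r.x,r.fun
E
python3 - <<'E'
from h import *
a=get_image("scene");b=get_image("top")
ma,mb=redmask(a,(420,215,50,70)),redmask(b,(135,200,60,60));print(ma.sum(),mb.sum())
for ims,ms in(([a,b],[ma,mb]),([a],[ma]),([b],[mb])):
    for y0 in(-.2,.4): print(fit(ims,ms,[522,199,y0],42,72))
print("z",fit([a,b],[ma,mb],[522,199,.2],42,72,usez=True))
def W(im,off,pts): return np.array([at_z(im,off[0]+x/5.5-.4,off[1]+y/5.5-.4,24)[:2] for x,y in pts])
ha=W(a,(215,165),[(135,64),(226,58),(150,364),(260,355)])
hb=W(b,(280,190),[(721-385,398),(647-385,440),(525-385,47),(452-385,90)])
for h in(ha,hb):
    n,f=h[:2].mean(0),h[2:].mean(0);d=f-n;print(h.round(1).tolist(),"mid",(n+f)/2,"len",np.linalg.norm(d),"yaw",np.arctan2(d[1],d[0]),"entry",(n+f)/2-71*d/np.linalg.norm(d))
ea=W(a,(215,165),[(182,67),(203,342)]);eb=W(b,(280,190),[(678-385,410),(500-385,88)])
for e in(ea,eb): d=e[1]-e[0];print("slot ends",e.round(1),np.linalg.norm(d),np.arctan2(d[1],d[0]),"entry",e[0]+21.5*d/np.linalg.norm(d))
E
```

```text
161 98
(array([5.26195188e+02, 1.99516521e+02, 6.80023901e-02]), np.float64(276.8392156862745))
(array([5.25511708e+02, 1.99607228e+02, 5.40031327e-02]), np.float64(277.8588235294118))
(array([5.11735402e+02, 2.00160319e+02, 7.27251741e-03]), np.float64(185.13725490196077))
(array([ 5.15356707e+02,  2.00040935e+02, -4.46779820e-02]), np.float64(188.76078431372548))
(array([ 5.27236297e+02,  2.02710509e+02, -6.88371297e-02]), np.float64(74.96470588235294))
(array([5.26631687e+02, 2.01302469e+02, 3.77584877e-01]), np.float64(67.32156862745097))
z (array([5.25304182e+02, 1.98880855e+02, 3.05392634e-02, 5.29046295e+00]), np.float64(275.35686274509806))
[[427.2, -261.4], [409.5, -226.0], [594.3, -175.3], [575.8, -139.3]] mid [ 501.71813864 -200.48429785] len 187.75866325692547 yaw 0.478311742269937 entry [ 438.68623714 -233.16425184]
[[426.6, -259.6], [408.1, -224.5], [593.7, -173.5], [574.0, -138.4]] mid [ 500.60035023 -199.00985456] len 187.4673329622439 yaw 0.47743877000841134 entry [ 437.53994406 -231.634771  ]
slot ends [[ 422.2 -241.3]
 [ 576.8 -161.8]] 173.84002216687944 0.47456564065631524 entry [ 441.30521396 -231.43403731]
slot ends [[ 421.6 -239.4]
 [ 574.4 -161.1]] 171.77693346487357 0.4736138784039686 entry [ 440.69268713 -229.62927767]
```

```bash
sed -i 's/\[...,0\]>70/[...,0]>35/' h.py
python3 - <<'E'
from h import *
a=get_image("scene");b=get_image("top")
ma,mb=redmask(a,(420,215,50,70)),redmask(b,(135,200,60,60));print(ma.sum(),mb.sum())
for ims,ms in(([a,b],[ma,mb]),([a],[ma]),([b],[mb])):
    for y0 in(0.2,.5): print(fit(ims,ms,[524,199,y0],42,72))
print("z",fit([a,b],[ma,mb],[522,199,.2],42,72,usez=True))
# rail top-face check: project predicted slot outline vs. image
ca=boxmask(a,501.2,-199.8,.476,0,24,200,62);cb=boxmask(b,501.2,-199.8,.476,0,24,200,62)
out=[]
for im,(x,y) in((a,(210,160)),(b,(275,185))):
    S=5;c=cv2.resize(im["color"][y:y+90,x:x+78],None,fx=S,fy=S,interpolation=2).copy()
    e=np.array([501.2,-199.8]);d=np.array([np.cos(.476),np.sin(.476)]);n=np.array([-d[1],d[0]])
    def poly(x0,x1,w,col):
        P=[proj(im,[*(e+d*i+n*j),24]) for i,j in((x0,-w),(x1,-w),(x1,w),(x0,w))]
        cv2.polylines(c,[np.round((np.array(P)+.5-[x,y])*S*16).astype(np.int32)],True,col,1,shift=4)
    poly(-100,100,31,(0,255,0));poly(-92.5,-49.5,9,(255,0,0));poly(-49.5,80,7,(255,255,0));out.append(c)
cv2.imwrite("pics/ov.png",np.hstack(out)[:,:,::-1])
E
```

```text
312 120
(array([5.25852688e+02, 1.98834531e+02, 1.30231310e-01]), np.float64(112.98823529411766))
(array([5.26536280e+02, 1.98919670e+02, 1.39468256e-01]), np.float64(112.04705882352941))
(array([5.27343473e+02, 1.98539894e+02, 1.28658540e-01]), np.float64(57.415686274509795))
(array([5.26721294e+02, 1.98562184e+02, 1.36891175e-01]), np.float64(55.09411764705882))
(array([5.26915148e+02, 2.00197970e+02, 2.84020791e-01]), np.float64(47.74901960784314))
(array([5.26626358e+02, 2.00097414e+02, 3.77717438e-01]), np.float64(47.19607843137254))
z (array([ 5.26129345e+02,  1.98873617e+02,  1.56309966e-01, -5.68984792e-01]), np.float64(112.66274509803921))
```

View pics/ov.png

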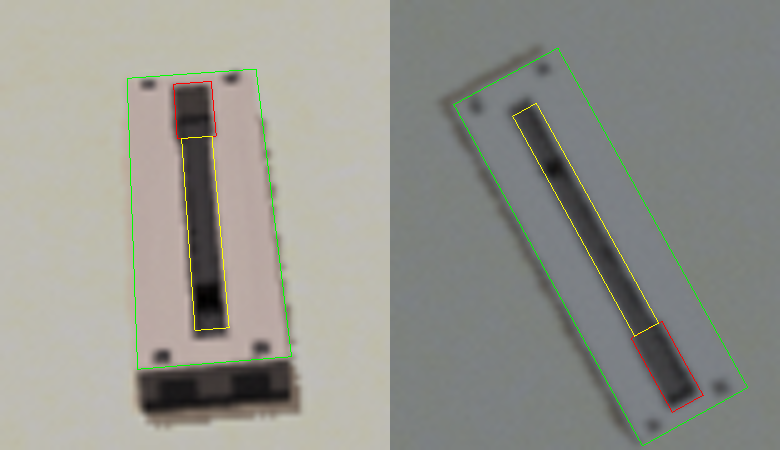

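The overlay puts the rail about 2 mm further along +d than I modelled. The entry is therefore about (440,-231.5) with yaw 0.476, and the wide window is on the robot side. The stud handle is at about (526,199) with yaw about 0.2. Next I move above the stud.

{"method": "move_arm", "body": {"motion": [[65,-91.5,0,0,0,-0.625,60],[65,-91.5,0,0,0,-0.625,60],[65,-91.5,0,0,0,-0.625,60],[65,-91.5,0,0,0,-0.625,60],[65,-91.5,0,0,0,-0.625,60]]}}

```text
t: 2.42
ee_pos: [332.7, 472.3, 222.9]
orientation: [3.045, 0.771, 0.0]
ft_force: [0.1, 0.2, -0.1]
width: 60.5
```

{"method": "move_arm", "body": {"motion": [[65,-91.5,0,0,0,-0.625,60],[65,-91.5,0,0,0,-0.625,60],[65,-91.5,0,0,0,-0.625,60],[65,-91.5,0,0,0,-0.625,60],[65,-91.5,0,0,0,-0.625,60]]}}

```text
t: 2.83
ee_pos: [397.7, 380.8, 222.9]
orientation: [-3.135, 0.203, -0.0]
ft_force: [0.1, 0.4, -0.2]
width: 59.7
```

{"method": "move_arm", "body": {"motion": [[65,-91.5,0,0,0,-0.625,60],[65,-91.5,0,0,0,-0.625,60],[65,-91.5,0,0,0,-0.625,60],[65,-91.5,0,0,0,-0.625,60],[65,-91.5,0,0,0,-0.625,60]]}}

```text
t: 3.25
ee_pos: [462.7, 289.2, 222.8]
orientation: [-2.921, 1.157, -0.0]
ft_force: [-1.2, -0.1, 0.8]
width: 59.9
```

{"method": "move_arm", "body": {"motion": [[65,-91.5,-60,0,0,-0.625,60],[65,-91.5,-60,0,0,-0.625,60],[65,-91.5,-60,0,0,-0.625,60],[65,-91.5,-60,0,0,-0.625,60],[65,-91.5,-60,0,0,-0.625,60]]}}

```text
t: 3.67
ee_pos: [527.0, 197.0, 161.1]
orientation: [2.422, -1.998, -0.002]
ft_force: [-0.1, -0.0, 0.6]
width: 60.1
```

```bash
python3 - <<'E'
from h import *
o=get_obs();print(o["t"],o["ee_pos"],o["orientation"],o["qpos"],o["width"])
from scipy.spatial.transform import Rotation as R
x=R.from_rotvec(o["orientation"]).apply([1,0,0]);print("jaw yaw",np.arctan2(x[1],x[0]))
a=get_image("scene");b=get_image("top")
A=cv2.resize(a["color"][190:290,400:480],None,fx=4.8,fy=4.8,interpolation=2)
B=cv2.resize(b["color"][177:277,120:200],None,fx=4.8,fy=4.8,interpolation=2)
cv2.imwrite("pics/above.png",np.hstack([A,B])[:,:,::-1])
E
```

```text
3.6667 [526.98647629 196.99149398 161.10849741] [ 2.42170005e+00 -1.99771743e+00 -1.87136784e-03] [ 3.36649815e-01  4.13677933e-01  1.81332768e+00 -1.79299642e-04
  9.17124159e-01  1.71626815e+00] 60.06920276779457
jaw yaw -1.379508488906439
```

View pics/above.png

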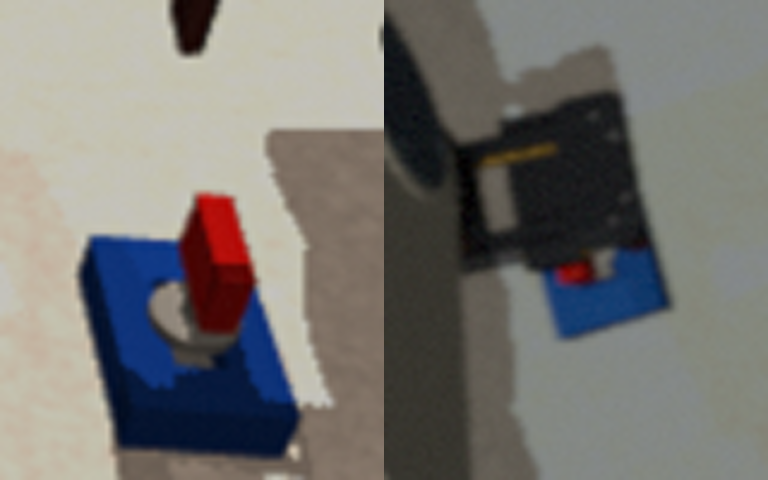

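The crop shows the stud upright in the rack, with the gripper above it and aligned. Nothing blocks the way, so I descend and grip.

{"method": "move_arm", "body": {"motion": [[0,0,-35,0,0,0,60],[0,0,-70,0,0,0,60],[0,0,-98,0,0,0,60],[0,0,-115,0,0,0,60],[0,0,-123,0,0,0,60]]}}

```text
t: 4.18
ee_pos: [525.0, 199.2, 37.4]
orientation: [2.435, -1.98, -0.003]
ft_force: [0.3, 0.5, -0.3]
width: 60.1
```

```bash
python3 - <<'E'
from h import *
a=get_image("scene");o=get_obs();print(o["ee_pos"],o["ft_force"])
save(a,"low.png",(390,170,100,120),5)
E
```

```text
[525.04741264 199.1779966   37.26930506] [-0.67850884 -0.11463296 -0.87914769]
```

View pics/low.png

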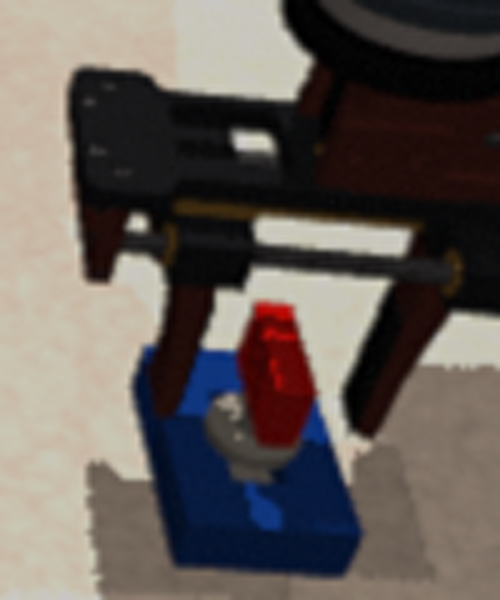

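The handle sits between the two fingers at crop (275,375), so I close.

{"method": "move_arm", "body": {"motion": [[0,0,1,0,0,0,30],[0,0,1,0,0,0,20],[0,0,1,0,0,0,8],[0,0,1,0,0,0,8],[0,0,1,0,0,0,8]]}}

```text
t: 4.65
ee_pos: [527.3, 199.5, 41.8]
orientation: [-2.432, 1.986, -0.002]
ft_force: [0.4, 0.0, 0.1]
width: 29.9
```

{"method": "move_arm", "body": {"motion": [[0,0,0,0,0,0,8],[0,0,0,0,0,0,8],[0,0,0,0,0,0,8],[0,0,0,0,0,0,8],[0,0,0,0,0,0,8]]}}

```text
t: 5.07
ee_pos: [526.8, 199.3, 41.0]
orientation: [-2.433, 1.987, -0.0]
ft_force: [-1.1, 0.2, 5.2]
width: 13.7
```

{"method": "move_arm", "body": {"motion": [[0,0,4,0,0,0,8],[0,0,10,0,0,0,8],[0,0,25,0,0,0,8],[0,0,50,0,0,0,8],[0,0,80,0,0,0,8]]}}

```text
t: 5.48
ee_pos: [525.1, 198.7, 120.2]
orientation: [2.43, -1.985, -0.003]
ft_force: [-0.3, -0.1, -1.5]
width: 13.7
```

```bash
python3 - <<'E'
from h import *
o=get_obs();print(o["ee_pos"],o["ft_force"],o["moment"],o["width"])
a=get_image("scene");save(a,"lift.png",(390,130,110,160),4)
E
```

```text
[525.10756038 198.67627043 120.15616265] [-0.28722995 -0.13524443 -1.52173961] [-0.0522936   0.15968211 -0.00876484] 13.703914822923158
```

View pics/lift.png

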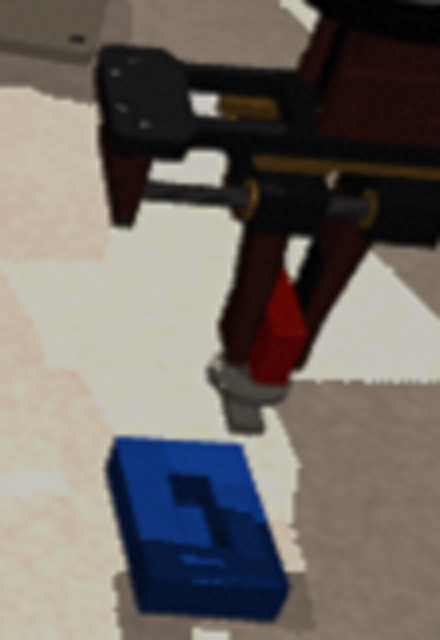

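The stud is held and clear of the rack. I carry it over the low bystanders to above the entry window.

{"method": "move_arm", "body": {"motion": [[-4,-20,0,0,0,0.05,8],[-10,-50,0,0,0,0.1,8],[-17,-85,0,0,0,0.15,8],[-24,-120,0,0,0,0.2,8],[-31,-155,0,0,0,0.275,8]]}}

```text
t: 5.95
ee_pos: [495.0, 43.1, 120.9]
orientation: [-2.685, 1.631, -0.0]
ft_force: [0.7, -0.7, -1.8]
width: 13.9
```

{"method": "move_arm", "body": {"motion": [[-7,-35,0,0,0,0,8],[-14,-70,0,0,0,0,8],[-21,-105,0,0,0,0,8],[-28,-140,0,0,0,0,8],[-35,-175,0,0,0,0,8]]}}

```text
t: 6.37
ee_pos: [460.0, -132.3, 120.9]
orientation: [-2.682, 1.635, -0.001]
ft_force: [0.3, -0.4, -1.5]
width: 13.8
```

{"method": "move_arm", "body": {"motion": [[-6,-30,0,0,0,0,8],[-12,-60,0,0,0,0,8],[-17,-85,0,0,0,0,8],[-20,-97,-10,0,0,0,8],[-20.6,-100.8,-25,0,0,0,8]]}}

```text
t: 6.78
ee_pos: [440.6, -233.9, 96.3]
orientation: [-2.68, 1.639, -0.006]
ft_force: [0.7, 1.2, -1.3]
width: 14.0
```

{"method": "move_arm", "body": {"motion": [[0,0,0,0,0,0,8],[0,0,0,0,0,0,8],[0,0,0,0,0,0,8]]}}

```text
t: 7.03
ee_pos: [440.0, -230.8, 95.6]
orientation: [-2.683, 1.634, 0.001]
ft_force: [0.9, 0.6, -1.7]
width: 14.1
```

```bash
python3 - <<'E'
from h import *
from scipy.spatial.transform import Rotation as R
o=get_obs();print(o["t"],o["ee_pos"],o["ft_force"],o["moment"],o["width"],o["qpos"])
x=R.from_rotvec(o["orientation"]).apply([1,0,0]);print("jaw yaw+pi/2",np.arctan2(x[1],x[0])+np.pi/2)
a=get_image("scene");b=get_image("top")
for n in["handle","stud","entry"]:
  for im in(a,b): print(n,[(round(r["p"],2),np.round(r["location"],1).tolist()) for r in mark_of(im,n)][:3])
p=o["ee_pos"];print("pred handle px (a)",proj(a,[p[0],p[1],p[2]+17]),proj(a,[p[0],p[1],p[2]-32]),proj(a,[439.9,-231.5,24]))
A=cv2.resize(a["color"][120:245,200:300],None,fx=4.6,fy=4.6,interpolation=2)
cv2.imwrite("pics/ent.png",A[:,:,::-1])
E
```

```text
7.0333 [ 439.984581   -230.75012504   95.60599502] [ 0.89593028  0.5502969  -1.73511544] [-2.63965302e-02  1.32044749e-01 -6.28974437e-05] 14.10152289875527 [-5.07041608e-01  4.36831329e-01  1.99137551e+00  1.73748180e-04
  7.14251956e-01  5.87170675e-01]
jaw yaw+pi/2 0.47645256126044
handle [(0.26, [268.2, 436.8])]
handle [(0.48, [251.1, 244.8])]
stud [(0.82, [169.1, 247.9])]
stud []
entry [(0.8, [149.7, 193.0]), (0.77, [182.2, 248.8])]
entry [(0.59, [285.0, 406.6])]
pred handle px (a) [246.0781632  149.37489335] [247.51677622 167.91497226] [248.32676638 181.82964751]
```

View pics/ent.png

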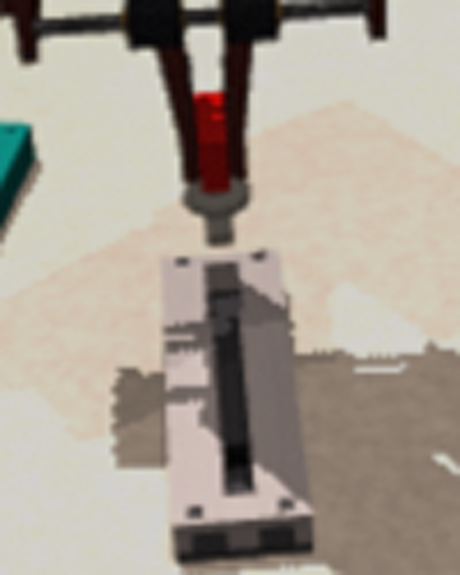

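```bash
python3 - <<'E'
from h import *
a=get_image("scene");p=get_obs()["ee_pos"];d=np.array([np.cos(.476),np.sin(.476)])
for zc in(16,18):
  for off in(-4,-2,0,2,4):
    h=proj(a,[*(p[:2]+d*(23+off)),p[2]+zc-15]);t=proj(a,[*(p[:2]+d*(23+off)),p[2]+zc+15]);f=proj(a,[*(p[:2]+d*(17+off)),p[2]+zc-49])
    print(zc,off,"handle near bottom",h.round(1),"near top",t.round(1),"foot near",f.round(1))
c=a["color"].astype(int)
for v in range(138,180): print(v,c[v,244:251].tolist()) if v%1==0 and (156<v<176 or v<146) else None
E
```

```text
16 -4 handle near bottom [246.6 160.2] near top [245.7 148.4] foot near [247.5 171.5]
16 -2 handle near bottom [246.7 160.7] near top [245.7 148.9] foot near [247.5 172. ]
16 0 handle near bottom [246.7 161.2] near top [245.8 149.4] foot near [247.6 172.5]
16 2 handle near bottom [246.7 161.8] near top [245.8 149.9] foot near [247.6 173. ]
16 4 handle near bottom [246.8 162.3] near top [245.8 150.4] foot near [247.7 173.5]
18 -4 handle near bottom [246.6 159.4] near top [245.6 147.5] foot near [247.4 170.7]
18 -2 handle near bottom [246.6 160. ] near top [245.7 148. ] foot near [247.5 171.2]
18 0 handle near bottom [246.6 160.5] near top [245.7 148.5] foot near [247.5 171.8]
18 2 handle near bottom [246.7 161. ] near top [245.7 149. ] foot near [247.6 172.3]
18 4 handle near bottom [246.7 161.5] near top [245.8 149.5] foot near [247.6 172.8]
138 [[205, 204, 195], [202, 200, 191], [208, 201, 192], [180, 173, 163], [93, 87, 81], [32, 19, 18], [30, 9, 7]]
139 [[187, 159, 151], [180, 142, 134], [198, 148, 139], [188, 140, 131], [100, 73, 68], [32, 17, 15], [31, 12, 9]]
140 [[178, 39, 36]
[... 1894 characters left out ...]
]
170 [[140, 128, 114], [81, 75, 68], [75, 69, 64], [75, 69, 63], [73, 68, 62], [76, 71, 64], [133, 121, 109]]
171 [[145, 134, 119], [79, 73, 66], [63, 58, 54], [61, 56, 52], [61, 55, 51], [63, 59, 54], [124, 115, 102]]
172 [[155, 144, 129], [91, 85, 76], [70, 64, 59], [70, 65, 58], [79, 72, 65], [87, 79, 70], [146, 135, 120]]
173 [[191, 181, 163], [152, 142, 127], [138, 126, 113], [138, 127, 113], [151, 137, 123], [160, 145, 130], [196, 181, 162]]
174 [[208, 197, 179], [207, 194, 176], [207, 191, 174], [208, 191, 173], [207, 191, 174], [206, 188, 171], [208, 191, 174]]
175 [[199, 185, 173], [197, 184, 172], [199, 183, 173], [199, 183, 173], [196, 179, 170], [194, 177, 169], [194, 177, 169]]
```

{"method": "move_arm", "body": {"motion": [[0,0,-12,0,0,0,8],[0,0,-24,0,0,0,8],[0,0,-32,0,0,0,8],[0,0,-34,0,0,0,8],[0,0,-34,0,0,0,8]]}}

```text
t: 7.9
ee_pos: [439.6, -231.3, 61.1]
orientation: [2.682, -1.635, -0.002]
ft_force: [-1.0, 0.4, -1.6]
width: 14.1
```

{"method": "move_arm", "body": {"motion": [[0,0,-1,0,0,0,8],[0,0,-2,0,0,0,8],[0,0,-3.5,0,0,0,8],[0,0,-5,0,0,0,8],[0,0,-6,0,0,0,8]]}}

```text
t: 8.32
ee_pos: [440.1, -231.6, 55.7]
orientation: [-2.682, 1.635, -0.001]
ft_force: [0.1, 0.1, -1.1]
width: 14.0
```

{"method": "move_arm", "body": {"motion": [[0,0,-0.5,0,0,0,8],[0,0,-1,0,0,0,8],[0,0,-1.5,0,0,0,8],[0,0,-2,0,0,0,8],[0,0,-2,0,0,0,8]]}}

```text
t: 8.73
ee_pos: [440.0, -231.5, 53.6]
orientation: [-2.682, 1.635, 0.0]
ft_force: [-0.1, 0.7, -1.6]
width: 13.4
```

{"method": "move_arm", "body": {"motion": [[0,0,-0.5,0,0,0,8],[0,0,-1,0,0,0,8],[0,0,-1.5,0,0,0,8],[0,0,-2,0,0,0,8],[0,0,-2,0,0,0,8]]}}

```text
t: 9.15
ee_pos: [440.0, -231.5, 51.6]
orientation: [2.682, -1.635, -0.0]
ft_force: [0.8, -0.3, -0.9]
width: 14.1
```

{"method": "move_arm", "body": {"motion": [[0,0,-0.5,0,0,0,8],[0,0,-1,0,0,0,8],[0,0,-1.5,0,0,0,8],[0,0,-2,0,0,0,8],[0,0,-2.5,0,0,0,8]]}}

```text
t: 9.57
ee_pos: [440.0, -231.6, 49.1]
orientation: [2.682, -1.635, -0.0]
ft_force: [0.0, -0.4, -1.2]
width: 13.7
```

{"method": "move_arm", "body": {"motion": [[0,0,-0.5,0,0,0,8],[0,0,-1,0,0,0,8],[0,0,-1.5,0,0,0,8],[0,0,-2,0,0,0,8],[0,0,-2.5,0,0,0,8]]}}

```text
t: 9.98
ee_pos: [440.0, -231.6, 46.6]
orientation: [2.682, -1.635, -0.0]
ft_force: [0.2, -0.2, -2.0]
width: 14.2
```

Free so far: the head is 10 mm in with no contact force.

{"method": "move_arm", "body": {"motion": [[0,0,-0.5,0,0,0,8],[0,0,-1,0,0,0,8],[0,0,-1.5,0,0,0,8],[0,0,-2,0,0,0,8],[0,0,-2.5,0,0,0,8]]}}

```text
t: 10.4
ee_pos: [440.0, -231.6, 44.1]
orientation: [-2.682, 1.635, -0.0]
ft_force: [0.3, 0.6, -2.4]
width: 13.7
```

{"method": "move_arm", "body": {"motion": [[0,0,-0.5,0,0,0,8],[0,0,-1,0,0,0,8],[0,0,-1.5,0,0,0,8],[0,0,-1.5,0,0,0,8]]}}

```text
t: 10.73
ee_pos: [440.0, -231.5, 42.6]
orientation: [2.682, -1.635, -0.0]
ft_force: [-0.2, 0.4, -2.1]
width: 13.9
```

{"method": "move_arm", "body": {"motion": [[0,0,-0.3,0,0,0,8],[0,0,-0.6,0,0,0,8],[0,0,-0.9,0,0,0,8],[0,0,-0.9,0,0,0,8]]}}

```text
t: 11.07
ee_pos: [440.0, -231.5, 41.7]
orientation: [-2.682, 1.635, 0.0]
ft_force: [-0.6, -0.5, -1.1]
width: 13.5
```

{"method": "move_arm", "body": {"motion": [[0,0,-0.3,0,0,0,8],[0,0,-0.6,0,0,0,8],[0,0,-0.6,0,0,0,8]]}}

```text
t: 11.32
ee_pos: [440.0, -231.5, 41.1]
orientation: [2.682, -1.635, -0.0]
ft_force: [-0.7, -0.1, -1.1]
width: 13.8
```

{"method": "move_arm", "body": {"motion": [[0,0,-0.3,0,0,0,8],[0,0,-0.6,0,0,0,8],[0,0,-0.6,0,0,0,8]]}}

```text
t: 11.57
ee_pos: [440.1, -231.5, 41.0]
orientation: [-2.682, 1.635, -0.0]
ft_force: [0.1, -0.4, 4.2]
width: 13.9
```

{"method": "move_arm", "body": {"motion": [[0,0,-0.3,0,0,0,8],[0,0,-0.5,0,0,0,8],[0,0,-0.5,0,0,0,8]]}}

```text
t: 11.82
ee_pos: [440.1, -231.6, 41.0]
orientation: [-2.682, 1.635, -0.0]
ft_force: [-2.6, 1.4, 11.9]
width: 14.0
```

The collar is seated: firm contact at TCP z 41.0, as predicted. I ease the load and slide along the slot, d=(0.889,0.458).

{"method": "move_arm", "body": {"motion": [[0,0,0.6,0,0,0,8],[0,0,0.6,0,0,0,8],[1.8,0.9,0.6,0,0,0,8],[5.3,2.7,0.6,0,0,0,8],[8.9,4.6,0.6,0,0,0,8]]}}

```text
t: 12.23
ee_pos: [448.6, -227.2, 41.0]
orientation: [2.682, -1.635, -0.001]
ft_force: [-4.1, -2.4, 6.2]
width: 13.9
```

{"method": "move_arm", "body": {"motion": [[3.6,1.8,0,0,0,0,8],[7.1,3.7,0,0,0,0,8],[10.7,5.5,0,0,0,0,8],[14.2,7.3,0,0,0,0,8],[17.8,9.2,0,0,0,0,8]]}}

```text
t: 12.65
ee_pos: [466.5, -218.0, 41.0]
orientation: [2.682, -1.635, -0.001]
ft_force: [-3.7, -2.2, 7.4]
width: 13.9
```

Only axial friction is felt, with no side force. I lighten the down force a little and go on to 60 mm.

{"method": "move_arm", "body": {"motion": [[3.6,1.8,0.3,0,0,0,8],[7.1,3.7,0.3,0,0,0,8],[10.7,5.5,0.3,0,0,0,8],[14.2,7.3,0.3,0,0,0,8],[17.8,9.2,0.3,0,0,0,8]]}}

```text
t: 13.07
ee_pos: [484.8, -208.4, 41.0]
orientation: [2.682, -1.635, -0.0]
ft_force: [-2.1, -2.1, 4.1]
width: 13.4
```

{"method": "move_arm", "body": {"motion": [[3.6,1.8,0,0,0,0,8],[6.2,3.2,0,0,0,0,8],[8.9,4.6,0,0,0,0,8],[8.9,4.6,0,0,0,0,8]]}}

```text
t: 13.4
ee_pos: [494.2, -203.7, 41.0]
orientation: [-2.682, 1.635, -0.001]
ft_force: [0.1, 1.3, 3.4]
width: 13.8
```

{"method": "move_arm", "body": {"motion": [[1.8,0.9,0,0,0,0,8],[3.6,1.8,0,0,0,0,8],[5.3,2.7,0,0,0,0,8],[7.1,3.7,0,0,0,0,8],[8.0,4.1,0,0,0,0,8]]}}

```text
t: 13.82
ee_pos: [501.6, -199.8, 41.0]
orientation: [2.682, -1.635, -0.0]
ft_force: [-3.9, -1.0, 5.4]
width: 13.6
```

{"method": "move_arm", "body": {"motion": [[0.36,0.18,0,0,0,0,8],[0.71,0.37,0,0,0,0,8],[1.07,0.55,0,0,0,0,8],[1.42,0.73,0,0,0,0,8],[1.78,0.92,0,0,0,0,8]]}}

```text
t: 14.23
ee_pos: [503.1, -199.0, 41.0]
orientation: [2.682, -1.635, -0.0]
ft_force: [-3.0, -1.1, 5.4]
width: 14.0
```

{"method": "move_arm", "body": {"motion": [[0.36,0.18,0,0,0,0,8],[0.71,0.37,0,0,0,0,8],[1.07,0.55,0,0,0,0,8],[1.42,0.73,0,0,0,0,8],[1.78,0.92,0,0,0,0,8]]}}

```text
t: 14.65
ee_pos: [504.9, -198.0, 41.0]
orientation: [2.682, -1.635, -0.0]
ft_force: [-2.7, -1.6, 4.0]
width: 13.8
```

{"method": "move_arm", "body": {"motion": [[0.36,0.18,0.15,0,0,0,8],[0.71,0.37,0.15,0,0,0,8],[1.07,0.55,0.15,0,0,0,8],[1.42,0.73,0.15,0,0,0,8],[1.78,0.92,0.15,0,0,0,8]]}}

```text
t: 15.07
ee_pos: [506.8, -197.0, 41.0]
orientation: [-2.682, 1.635, 0.0]
ft_force: [-1.9, -1.5, 0.2]
width: 13.5
```

{"method": "move_arm", "body": {"motion": [[0.36,0.18,0,0,0,0,8],[0.71,0.37,0,0,0,0,8],[1.07,0.55,0,0,0,0,8],[1.42,0.73,0,0,0,0,8],[1.78,0.92,0,0,0,0,8]]}}

```text
t: 15.48
ee_pos: [508.6, -196.1, 41.0]
orientation: [-2.682, 1.635, 0.0]
ft_force: [-0.1, -0.7, -0.6]
width: 13.6
```

{"method": "move_arm", "body": {"motion": [[0.36,0.18,0,0,0,0,8],[0.71,0.37,0,0,0,0,8],[1.07,0.55,0,0,0,0,8],[1.42,0.73,0,0,0,0,8],[1.78,0.92,0,0,0,0,8]]}}

```text
t: 15.9
ee_pos: [510.3, -195.2, 41.1]
orientation: [-2.682, 1.635, 0.0]
ft_force: [1.1, 0.2, -0.6]
width: 14.0
```

{"method": "move_arm", "body": {"motion": [[0.36,0.18,0,0,0,0,8],[0.71,0.37,0,0,0,0,8],[1.07,0.55,0,0,0,0,8],[1.42,0.73,0,0,0,0,8],[1.78,0.92,0,0,0,0,8]]}}

```text
t: 16.32
ee_pos: [512.2, -194.3, 41.1]
orientation: [-2.682, 1.635, -0.0]
ft_force: [-0.1, 0.5, -1.5]
width: 13.9
```

{"method": "move_arm", "body": {"motion": [[0.36,0.18,0,0,0,0,8],[0.71,0.37,0,0,0,0,8],[1.07,0.55,0,0,0,0,8],[1.42,0.73,0,0,0,0,8],[1.78,0.92,0,0,0,0,8]]}}

```text
t: 16.73
ee_pos: [513.9, -193.4, 41.1]
orientation: [-2.682, 1.635, 0.0]
ft_force: [0.5, 0.0, -1.1]
width: 13.6
```

{"method": "move_arm", "body": {"motion": [[0.36,0.18,0,0,0,0,8],[0.71,0.37,0,0,0,0,8],[1.07,0.55,0,0,0,0,8],[1.42,0.73,0,0,0,0,8],[1.78,0.92,0,0,0,0,8]]}}

```text
t: 17.15
ee_pos: [515.7, -192.5, 41.1]
orientation: [-2.682, 1.635, -0.0]
ft_force: [0.5, 0.4, -1.6]
width: 13.9
```

{"method": "move_arm", "body": {"motion": [[0.36,0.18,0,0,0,0,8],[0.71,0.37,0,0,0,0,8],[1.07,0.55,0,0,0,0,8],[1.42,0.73,0,0,0,0,8],[1.78,0.92,0,0,0,0,8]]}}

```text
t: 17.57
ee_pos: [517.5, -191.5, 41.1]
orientation: [-2.682, 1.635, -0.0]
ft_force: [0.2, -0.3, -1.9]
width: 13.4
```

{"method": "move_arm", "body": {"motion": [[0.36,0.18,0,0,0,0,8],[0.71,0.37,0,0,0,0,8],[1.07,0.55,0,0,0,0,8],[1.42,0.73,0,0,0,0,8],[1.78,0.92,0,0,0,0,8]]}}

```text
t: 17.98
ee_pos: [519.2, -190.6, 41.1]
orientation: [-2.682, 1.635, 0.0]
ft_force: [0.1, -0.4, -2.0]
width: 13.9
```

{"method": "move_arm", "body": {"motion": [[0.36,0.18,0,0,0,0,8],[0.71,0.37,0,0,0,0,8],[1.07,0.55,0,0,0,0,8],[1.42,0.73,0,0,0,0,8],[1.78,0.92,0,0,0,0,8]]}}

```text
t: 18.4
ee_pos: [521.0, -189.7, 41.1]
orientation: [-2.682, 1.635, 0.0]
ft_force: [-0.2, 0.3, -2.2]
width: 13.7
```

{"method": "move_arm", "body": {"motion": [[0.36,0.18,0,0,0,0,8],[0.71,0.37,0,0,0,0,8],[1.07,0.55,0,0,0,0,8],[1.42,0.73,0,0,0,0,8],[1.78,0.92,0,0,0,0,8]]}}

```text
t: 18.82
ee_pos: [522.2, -189.0, 41.1]
orientation: [2.682, -1.635, -0.001]
ft_force: [-3.5, -2.9, 0.5]
width: 13.6
```

An axial force of about -4.5 N has appeared, which is probably the stop. I confirm with one more mm.

{"method": "move_arm", "body": {"motion": [[0.36,0.18,0,0,0,0,8],[0.71,0.37,0,0,0,0,8],[0.9,0.46,0,0,0,0,8],[0.9,0.46,0,0,0,0,8]]}}

```text
t: 19.15
ee_pos: [523.3, -188.4, 41.1]
orientation: [2.682, -1.635, -0.001]
ft_force: [-4.6, -4.6, 0.8]
width: 13.5
```

The force grows with travel, to about 6 N at 1–2 mm in, so it is the sprung stop. I turn here.

{"method": "move_arm", "body": {"motion": [[0,0,0,0,0,0.05,8],[0,0,0,0,0,0.1,8],[0,0,0,0,0,0.16,8],[0,0,0,0,0,0.22,8]]}}

```text
t: 19.48
ee_pos: [523.6, -188.8, 41.0]
orientation: [2.847, -1.326, 0.0]
ft_force: [-3.7, -5.9, -0.9]
width: 14.0
```

```bash
python3 -c "
from h import *
o=get_obs();print(o['ee_pos'],o['ft_force'],o['moment'],o['width'])"
```

```text
[ 523.55293727 -188.77761078   41.04833772] [-3.74196252 -5.91089906 -0.92080961] [-1.1573543   0.83651639 -0.05578293] 14.009427128861509
```

{"method": "move_arm", "body": {"motion": [[0,0,0,0,0,0.1,8],[0,0,0,0,0,0.2,8],[0,0,0,0,0,0.3,8],[0,0,0,0,0,0.4,8],[0,0,0,0,0,0.48,8]]}}

```text
t: 19.9
ee_pos: [523.7, -188.3, 41.1]
orientation: [-3.082, 0.609, -0.0]
ft_force: [-0.9, -0.0, -1.5]
width: 13.4
```

{"method": "move_arm", "body": {"motion": [[0,0,0,0,0,0.1,8],[0,0,0,0,0,0.2,8],[0,0,0,0,0,0.3,8],[0,0,0,0,0,0.4,8],[0,0,0,0,0,0.45,8]]}}

```text
t: 20.32
ee_pos: [524.5, -188.1, 41.2]
orientation: [-3.14, -0.094, -0.002]
ft_force: [0.4, -0.2, -2.1]
width: 13.6
```

```bash
python3 -c "
from h import *
o=get_obs();print(o['ee_pos'],o['ft_force'],o['moment'],o['width'],o['orientation'])"
```

```text
[ 524.4543373  -188.09911655   41.18568367] [ 0.40871626 -0.17166955 -2.1097753 ] [-0.00930935  0.04823052  0.03439844] 13.555553348260716 [-3.14007215e+00 -9.40103286e-02 -2.20785183e-03]
```

{"method": "move_arm", "body": {"motion": [[0,0,0,0,0,0.1,8],[0,0,0,0,0,0.2,8],[0,0,0,0,0,0.3,8],[0,0,0,0,0,0.42,8],[0,0,0,0,0,0.42,8]]}}

```text
t: 20.73
ee_pos: [524.4, -188.1, 41.2]
orientation: [3.052, 0.745, 0.002]
ft_force: [-0.1, -0.1, -1.8]
width: 14.0
```

{"method": "move_arm", "body": {"motion": [[0,0,-0.3,0,0,0,8],[0,0,-0.3,0,0,0,8]]}}

```text
t: 20.9
ee_pos: [524.3, -188.2, 41.0]
orientation: [3.054, 0.734, 0.002]
ft_force: [0.5, 0.7, 0.4]
width: 14.0
```

```bash
python3 - <<'E'
from h import *
o=get_obs();print(o['t'],o['ee_pos'],o['ft_force'],o['moment'],o['orientation'])
a=get_image("scene");b=get_image("top")
A=cv2.resize(a["color"][140:250,200:300],None,fx=4,fy=4,interpolation=2)
B=cv2.resize(b["color"][180:290,270:370],None,fx=4,fy=4,interpolation=2)
cv2.imwrite("pics/turned.png",np.hstack([A,B[:,:390]])[:,:,::-1])
E
```

```text
20.9 [ 524.27110445 -188.22885313   41.03475193] [0.54128979 0.69829726 0.43092486] [ 0.10012546 -0.00578749 -0.00377948] [3.05444236e+00 7.33732011e-01 1.61153198e-03]
```

View pics/turned.png

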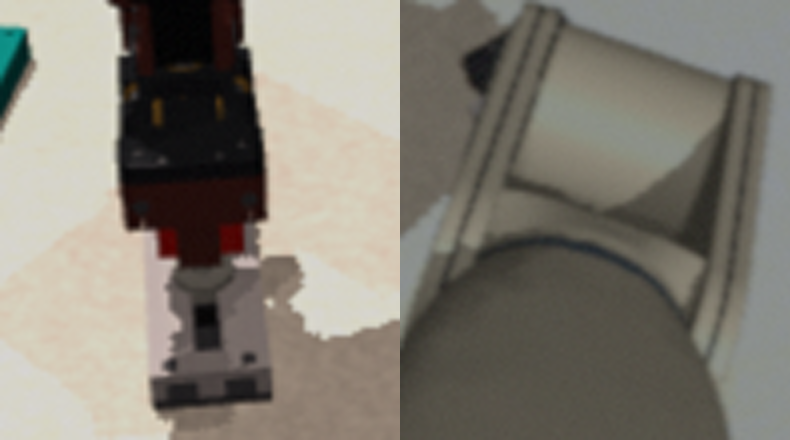

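The handle shows red on both sides of the front finger, so it lies crosswise, with the collar on the rail. Forces are near zero, so I release and rise.

{"method": "move_arm", "body": {"motion": [[0,0,0,0,0,0,20],[0,0,0,0,0,0,40],[0,0,0,0,0,0,50],[0,0,0,0,0,0,50],[0,0,0,0,0,0,50]]}}

```text
t: 21.42
ee_pos: [523.6, -188.4, 40.8]
orientation: [-3.053, -0.739, 0.0]
ft_force: [-0.2, -0.2, -0.8]
width: 42.9
```

{"method": "move_arm", "body": {"motion": [[0,0,5,0,0,0,50],[0,0,20,0,0,0,50],[0,0,50,0,0,0,50],[0,0,85,0,0,0,50],[0,0,120,0,0,0,50]]}}

```text
t: 21.83
ee_pos: [523.0, -188.1, 162.0]
orientation: [-3.053, -0.739, 0.002]
ft_force: [0.4, -1.0, 0.1]
width: 50.1
```

{"method": "move_arm", "body": {"motion": [[-30,15,20,0,0,0,50],[-60,60,30,0,0,0,50],[-60,100,30,0,0,0,50],[-60,140,30,0,0,0,50],[-60,160,30,0,0,0,50]]}}

```text
t: 22.25
ee_pos: [462.6, -26.1, 191.8]
orientation: [-3.054, -0.738, -0.002]
ft_force: [0.9, 0.1, -0.2]
width: 49.8
```

```bash
python3 - <<'E'
from h import *
o=get_obs();print(o['t'],o['ee_pos'],o['ft_force'],o['width'])
a=get_image("scene");b=get_image("top")
ma,mb=redmask(a,(215,150,80,80)),redmask(b,(275,185,80,90));print(ma.sum(),mb.sum())
for ims,ms in(([a],[ma]),([b],[mb])):
    if ms[0].sum()>30: r=fit(ims,ms,[524,-188,2.05],42,72);e=r[0][:2]-[439.9,-231.5];print(r,"along",e@[.889,.458],"rel yaw",r[0][2]-.476)
for n in["gauge_mid","cap_mid","coupling_mid"]: print(n,[(round(r["p"],2),np.round(r["location"]).tolist()) for r in mark_of(a,n)][:1])
A=cv2.resize(a["color"][140:250,200:300],None,fx=4,fy=4,interpolation=2)
B=cv2.resize(b["color"][180:290,270:370],None,fx=4,fy=4,interpolation=2)
cv2.imwrite("pics/end.png",np.hstack([A,B[:,:390]])[:,:,::-1])
E
```

```text
22.25 [462.62639179 -26.13970508 191.80512028] [ 0.93841678  0.0716392  -0.15999388] 49.844741043461795
290 81
(array([ 523.05298354, -188.54989712,    2.01125579]), np.float64(56.28235294117647)) along 93.5941494855967 rel yaw 1.5352557870370367
(array([ 522.80092593, -185.10648148,    2.05494792]), np.float64(35.937254901960785)) along 94.9471546296296 rel yaw 1.5789479166666665
gauge_mid [(0.93, [290.0, 319.0])]
cap_mid [(0.85, [247.0, 321.0])]
coupling_mid [(0.78, [212.0, 337.0])]
```

View pics/end.png

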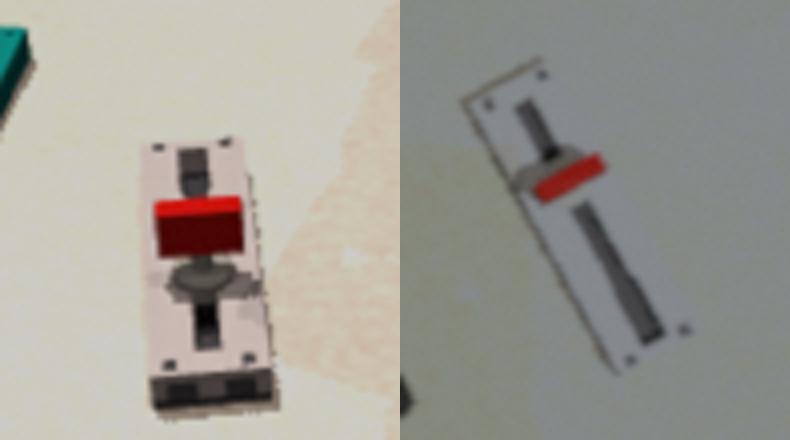

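The final picture shows the stud upright and crosswise on the rail, released and clear of the gripper.

```bash
python3 -c "
from workcell import *
print(close_job())"
```

```text
the job is handed in; nothing more can be done
None
```

The stud is locked crosswise in the fixture rail at the sprung stop and released, and I have handed the job in; no verdict came back. It took about 22 s of the 54 s allowed.

- **Seating:** I lowered the T-head through the entry window until the collar met the rail at TCP z 41.0 mm. The highest contact force I read there was about 12 N.
- **Sliding:** I slid the stud lightly along the slot until the stop showed at about 93 mm, first at 4.5 N. One more mm raised it to about 6 N, so I estimate the stop was pushed in 1–2 mm.
- **Turning:** It turned 90° there with almost no torque, and I let go with forces near zero.

**Last checks:**
- **Stud:** The camera fit puts it 94–95 mm from the entry window, crosswise within about 2°, upright, with the collar on the rail.
- **Agreement:** The two camera views disagreed by about 3 mm in y and 2.5° in angle, well inside the limits.
- **Bystanders:** In the scene view the gauge and cap marks stayed within about 1 pixel. The coupling mark came out about 4 pixels (very roughly 10 mm) to the side. I put that down to detection scatter, because nothing went near it, but I did not check further.

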